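# Shut and lock the lamp hatch of a microscope light source

## Task

The lamp in the white light source has just been changed and its hatch still stands open. With your fingertips only, push the hatch down, then set a fingertip in the slot of the red dial and turn it clockwise a full quarter turn to its stop, so that the cam locks the hatch shut, and come away. Lift nothing, do not force the dial past its stop, and leave the things standing around it where they are.

Things in the scene. Friction and masses are not known exactly. Their poses are not given: they have to be found in the camera images.
- light_source: White sheet-metal lamp box, 260 mm deep (its x), 220 wide (y), 95 high, fixed to the bench. Origin: centre of its underside, at bench level. x points from its front panel (round port, black dimmer, green switch; robot side) to its rear, y to its left, z up. The lamp opening in its top, 154 by 135 mm, is covered by the hatch.
- lamp_hatch (a joint): Aluminium hatch, rad: 0 = shut (rigid stop), grows as its front edge rises, starts at 0.25 to 0.45. The stiff hinge keeps it where it is left (about 1 N at the dial pushes it down), but over the last 6 mm of its front edge a spring pin lifts it again, to about 0.036 rad, until it is locked (then below 0.01). Holding it fully shut takes about 9 N down at the dial.
- hatch_hinge (a point): Middle of the hatch's hinge line, which runs along the light source's y at x = +85, z = +95 mm of its frame; this point's axes are the light source's. The hatch is 170 mm long from here to its front edge, 155 mm wide, 3 mm thick. Shut, its upper face is 98 mm above the bench.
- turn_lock (a joint): Turn of the red dial, rad: starts at 0 to 0.3 (open), turns clockwise seen from above to a hard stop at 1.57 (locked), stays where left. Friction 0.06 N m, up to 0.25 from about 0.8 on, where its cam tongue slides under the case's rim and draws the hatch down the last few mm; with the hatch over 6 mm up it strikes the rim. Fingertips have play in the slot (0.1 to 0.3 rad): turn on to the stop.
- slot_floor (a point): Centre of the black floor of the dial's finger slot, on the dial's axis; z points up out of the hatch along that axis, x along the slot to its end with the white pointer. Slot: 32 mm wide, 73 long, 14 deep, both ends closed. The pointer is towards the light source's -y at joint value 0 (red dot on the hatch) and its -x, the front, at 1.57 (green dot on the case).
- dial_top (a point): Centre of the red dial at the level of its top, 14 mm above the slot's floor; axes as slot_floor. The dial is a round plastic knob, 84 mm across, its axis 112 mm in front of the hinge line, midway across the hatch, in a black guard collar (94 mm across, top 2 mm below the dial's). Hatch shut: axis at x = -27, y = 0 mm of the light source, slot floor 102 mm, dial top 116 mm above the bench.
- lamp_carton: Bystander: white carton of the new lamp with a yellow band, 54 x 54 x 57 mm, standing left of the light source. Origin: centre of its underside.
- old_lamp: Bystander: spent reflector lamp, dark grey, 50 mm across, 42 mm high, standing on its rim right of the light source's rear part. Origin: centre of its underside.
- slide_box: Bystander: blue plastic box of microscope slides, 100 x 78 x 35 mm, right of the light source's front part. Origin: centre of its underside.
- screwdriver: Bystander: red-handled screwdriver lying in front of the light source, about 200 mm long, under 35 mm high.
- oil_bottle: Bystander: small amber bottle, 32 mm across, 70 mm high, on the left, between the light source and a microscope. Origin: centre of its underside.
- petri_dish: Bystander: covered petri dish, 94 mm across, 16 mm high, on the right of the light source. Origin: centre of its underside.
- brass_weight: Bystander: brass weight with a knob, 38 mm across, 54 mm high, to the left, near the amber bottle. Origin: centre of its underside.

How it is judged:
On the way, in this order (a step that is already met when the one before it is completed fails the run):
1. the hatch is pushed down shut, or to its spring pin, with the lock still open (value of joint lamp_hatch below 0.045 rad and value of joint turn_lock below 0.85 rad), for 0.1 s.
2. the dial is turned to its locked end with the hatch shut (value of joint lamp_hatch below 0.018 rad and value of joint turn_lock above 1.3 rad), for 0.1 s.
At the end, for the whole second after the job is handed in: The hatch is shut and stays so by itself (within 0.018 rad, 3 mm at its front edge), and the dial rests at its locked end (past 1.3 rad of the 1.57 rad quarter turn) (all of step 2 and velocity of joint turn_lock between -0.1 and 0.1 rad/s); the robot touches nothing.
It fails at once if the hatch is lifted further open (past 0.65 rad) (value of joint lamp_hatch above 0.65 rad).
It fails at once if the dial or hatch is forced (more than 120 N between the fingers and the light source) (contact force between the fingers and light_source above 120 N).
It fails at once if a bystander is pushed or lifted more than 20 mm from its place (distance of any of lamp_carton, old_lamp, slide_box, screwdriver, oil_bottle, petri_dish, brass_weight from where it was at the start of the episode above 0.02 m).
It also fails if it takes over 42 s, if anything falls off the work surface, if the arm or the gripper's body presses on something with over 40 N, if the wrist force passes 120 N, or if a joint passes its speed limit or range.

## Robot

A 7-joint arm with a two-finger parallel gripper is mounted at the origin on the work surface. World frame = base frame: x ahead of the robot, y to its left, z up, the work surface at z = 0. Lengths are in m, angles in rad, forces in N, time in s.
With the tool pointing down it reaches from about 0.35 to 0.9 m from the base axis. Payload 8.1 kg.
Tool frame: the origin (TCP) lies at the very end of the fingers, on their centre line; the grasp point (between the pads) lies 19 mm behind it; z points along the fingers, y is the line along which they close (so a half turn about z gives the same grasp; the last joint's range is limited). The gripper opens to 92 mm and grips with 3 to 60 N. Pads are 19 mm wide; open, the fingers measure 130 mm over their backs; the gripper's body (75 mm by 190 mm) begins 47 mm behind the grasp point.
Start: joints at [1.087, 0.434, 0.025, 1.573, -0.012, 1.134, -0.075], TCP at [0.232, -0.58, 0.227] pointing down, gripper open.
Joint ranges: [-2.62, 2.62], [-0.44, 2.09], [-1.27, 1.32], [0.08, 2.57], [-1.32, 4.46], [0.12, 2], [-2.74, 2.74]. Speed limits (rad/s): [2.22, 2.22, 3.01, 3.01, 3.14, 3.14, 3.14].

## Interface

Orientations are given as a rotation vector (axis times angle).
In Python, from cell import arm gives the robot as it stands.
- The arm moves only by the tool jog_arm, never from a script. Its argument "rows" is a list of rows, each a list of 3 entries, a list of its own where there are three numbers: the shift along the world's x, y, z in cm, then the turn, a rotation vector about the world's x, y, z in degrees, then the opening, from 0 (shut) to 1 (fully open). A call has 1 to 8 rows; each row is the pose to reach, as a shift and turn from the pose commanded when the call began; what a row does not reach only later rows make up. A row lasts 1/8 s, in which the tool goes at most 62.5 mm and 10.7 degrees, less where a joint would pass 70% of its speed; a pose out of reach is approached as far as the arm can. A call with a gripper value outside its range is refused whole. The fingers move at their own pace and stop on an object; "newtons" is the grip in N (left out, the last holds). Time passes only in rows, so rows that repeat a pose let the fingers close. It gives the time, the measured TCP pose, the force, the opening and the grip force at its end, in the units of the state.
- arm.observe(): the state, without advancing time (a new reading comes with each control period).
- arm.get_image(name): name is "scene" or "side" or "wrist"; returns a dict with "img" (400x640x3 uint8, red, green, blue), "depth" (400x640 float32, m along the optical axis (not along the pixel's ray), 0 where there is no reading), "fx", "fy", "cx", "cy" (pixels), "rvec" (rotation vector, rad) and "tvec" (3), from world to camera coordinates, as OpenCV has them; the wrist camera has in their place "mount" (4x4, takes a point from camera to tool coordinates, whose origin is the TCP and whose axes are the flange's). Camera axes: x right, y down, z forward; pixel columns grow to the right and rows downward; lengths in m; the calibration is good to about 2 mm. A picture is of the moment at which its call begins: read the wrist's pose just before it.
- arm.sign_off(): hands the job in; it is judged then, once.
The state is a dict: "clock": time; "joints": joint angles; "dq": joint speeds; "joint_efforts": joint torques, N m; "position": TCP position; "ee_rot": TCP orientation; "force": force on the tool from outside, world axes, zero at the start; "ft_torque": the same for the moment, N m; "width": opening from 0.0 (shut) to 1.0 (fully open); "gripper_force": force on a finger pad.
Only numpy, scipy, OpenCV 4.12 (cv2) and the standard library are available. Lean on these libraries where they do the work, as an engineer would, in place of code of your own. Each camera call takes 0.05 s, during which the arm holds its last target. There are 200 camera calls.

## Working session

There is one attempt and no reset: what is moved stays moved. The work goes in short steps, Python scripts to look and compute and a tool call to move; the robot and the scene stay as the last step left them, time stands still between calls to the robot, and variables do not carry over. Pictures are saved under pics/ and viewed, at most 10 in all, crops included, and the job is handed in when it is done.

Besides the shell and the picture viewer there is one more tool, called after "Call:" by a JSON object that holds its "method" and its "body". jog_arm: Moves the arm, as the interface text tells. Its arguments: {"type":"object","properties":{"rows":{"type":"array","items":{"type":"array"}},"newtons":{"type":"number"}},"required":["rows"]}

```bash
mkdir -p pics; cat > h.py <<'E'
from cell import arm
import numpy as np, cv2
def grab(n):
    s=arm.observe(); d=arm.get_image(n)
    if n=="wrist":
        T=np.eye(4);T[:3,:3]=cv2.Rodrigues(np.array(s["ee_rot"],float))[0];T[:3,3]=s["position"]
        C=T@np.array(d["mount"])
    else:
        C=np.eye(4);C[:3,:3]=cv2.Rodrigues(np.array(d["rvec"],float))[0];C[:3,3]=np.ravel(d["tvec"]);C=np.linalg.inv(C)
    d["C"]=C; return d
def pt(d,u,v,r=1):
    z=d["depth"][v-r:v+r+1,u-r:u+r+1]; z=np.median(z[z>0]) if (z>0).any() else np.nan
    p=d["C"]@np.array([(u-d["cx"])/d["fx"]*z,(v-d["cy"])/d["fy"]*z,z,1]); return p[:3]
def save(d,n): cv2.imwrite(f"pics/{n}.png",d["img"][:,:,::-1]); np.save(f"pics/{n}.npy",d,allow_pickle=True)
def load(n): return np.load(f"pics/{n}.npy",allow_pickle=True).item()
E
python3 - <<'E'
from h import *
for n in ("scene","side"): d=grab(n); save(d,n+"0"); print(n,d["C"].round(2).tolist())
print(arm.observe())
E
```

```text
scene [[0.47, 0.74, -0.48, 1.35], [0.88, -0.39, 0.26, -0.43], [0.01, -0.55, -0.84, 1.51], [0.0, 0.0, 0.0, 1.0]]
side [[-0.94, -0.19, 0.29, 0.23], [-0.34, 0.57, -0.75, 0.82], [-0.02, -0.8, -0.6, 0.77], [0.0, 0.0, 0.0, 1.0]]
{'clock': 0.1, 'joints': array([ 1.08738631,  0.43515103,  0.02497528,  1.57401072, -0.01159222,
        1.13398142, -0.07507939]), 'dq': array([-0.00056601, -0.00138965,  0.00099364, -0.0020432 , -0.00088569,
       -0.00102752,  0.0001304 ]), 'joint_efforts': array([ 2.65591036e-03, -6.69127536e+01,  9.87702124e-01, -3.15143681e+01,
       -6.05938537e-02,  3.73659551e-02,  4.73667603e-05]), 'position': array([ 0.23207355, -0.57982541,  0.22602309]), 'ee_rot': array([-3.08350695e+00, -5.94239398e-01,  6.25185524e-04]), 'force': array([0.4029178 , 0.34341297, 0.9433727 ]), 'ft_torque': array([ 0.02286398, -0.00742844,  0.02450535]), 'gripper_force': 0.0, 'width': 1.002083171921804}
```

View pics/scene0.png

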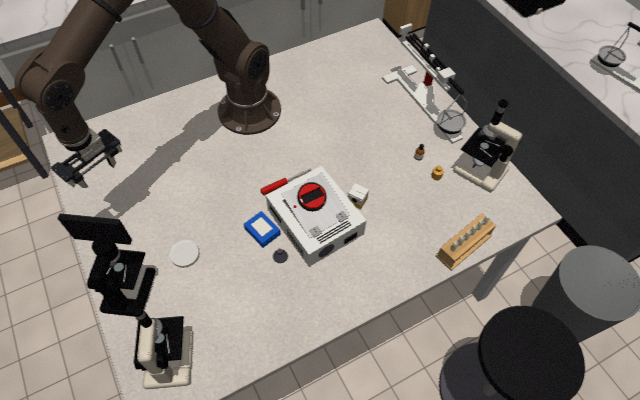

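View pics/side0.png

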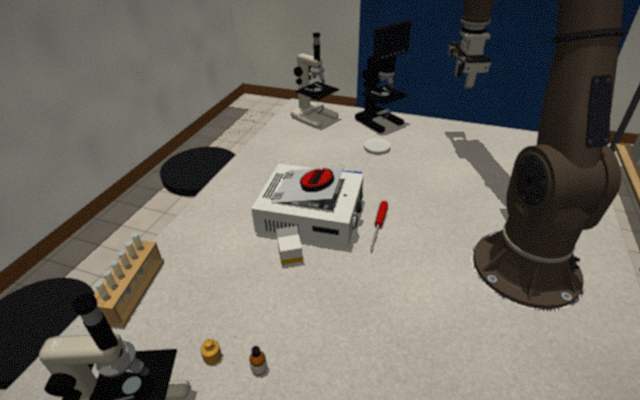

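The scene view shows the box centred near (315,213), with the dial at about (312,196). The screwdriver is at (285,183), the slide box at (262,228) and the carton at (358,193). The side view shows the hatch raised, with the dial at (317,179).

```bash
cat >> h.py <<'E'
def cloud(d):
    v,u=np.mgrid[0:400,0:640]; z=d["depth"]
    P=np.stack([(u-d["cx"])/d["fx"]*z,(v-d["cy"])/d["fy"]*z,z,np.ones_like(z)],-1)@d["C"].T
    P=P[...,:3]; P[z<=0]=np.nan; return P
def red(d):
    h=cv2.cvtColor(d["img"],cv2.COLOR_RGB2HSV); return ((h[...,0]<8)|(h[...,0]>172))&(h[...,1]>150)&(h[...,2]>80)
E
python3 - <<'E'
from h import *
s=load("scene0");P=cloud(s)
for n in("scene0","side0"):
    d=load(n);Q=cloud(d);m=red(d)&(Q[...,2]>.1)&(Q[...,2]<.25); q=Q[m]
    c=q.mean(0); w,v=np.linalg.eigh(np.cov(q.T)); print(n,len(q),c.round(4),q.min(0).round(3),q.max(0).round(3),"n",v[:,0].round(3))
    a=(Q[...,2]>.06)&(Q[...,2]<.22)&(np.abs(Q[...,0]-c[0])<.22)&(np.abs(Q[...,1]-c[1])<.22)
    print(cv2.minAreaRect(Q[a][:,:2].astype(np.float32)*1000), a.sum())
    b=a&(abs(Q[...,2]-.095)<.006); print(cv2.minAreaRect(Q[b][:,:2].astype(np.float32)*1000), b.sum())
for n,sl,sc in(("scene0",np.s_[140:280,230:390],5),("side0",np.s_[140:270,230:410],4)):
    d=load(n); cv2.imwrite(f"pics/{n}c.png",cv2.resize(d["img"][sl][:,:,::-1],None,fx=sc,fy=sc,interpolation=cv2.INTER_CUBIC)[:600,:800])
E
```

```text
scene0 329 [ 0.5553 -0.0128  0.1422] [ 0.512 -0.079  0.121] [0.598 0.03  0.16 ] n [0.251 0.007 0.968]
((567.73876953125, 31.515716552734375), (271.0083312988281, 314.6478576660156), 6.569467067718506) 5179
((572.5279541015625, -11.829429626464844), (265.0328369140625, 222.6714630126953), 5.575263500213623) 2317
side0 306 [ 0.5503 -0.0086  0.141 ] [ 0.51  -0.05   0.124] [0.591 0.033 0.153] n [0.272 0.001 0.962]
((563.3783569335938, 14.050613403320312), (275.18829345703125, 272.52569580078125), 5.651280403137207) 5628
((572.3521118164062, -8.318115234375), (261.80926513671875, 226.3584442138672), 5.72981071472168) 2754
```

View pics/scene0c.png

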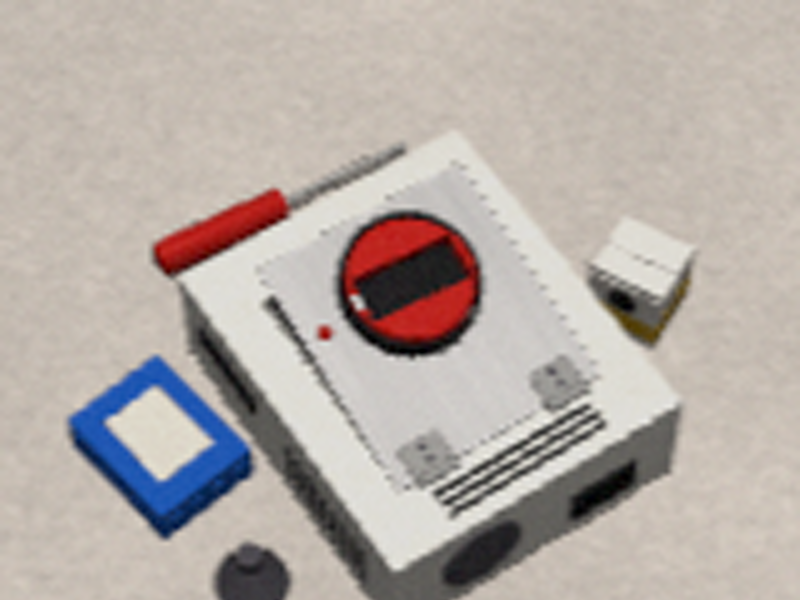

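```bash
python3 - <<'E'
from h import *
d=load("scene0")
# crop pixel ->orig ; floor black ends & pointer; intersect with hatch-tilted plane
yaw=np.radians(5.65);X=np.array([np.cos(yaw),np.sin(yaw),0]);Y=np.array([-X[1],X[0],0]);Z=np.array([0,0,1.])
th=.265; L=np.array([.5724,-.010,0]); H=L+.085*X+.095*Z
n=np.cos(th)*Z+np.sin(th)*X; f=-np.cos(th)*X+np.sin(th)*Z
print("hinge",H, "slot floor now",H+.112*f+.007*n,"dialtop now",H+.112*f+.021*n,"shut floor",H-.112*X+.007*Z)
def ray(u,v,h):
    r=d["C"][:3,:3]@np.array([(u-d["cx"])/d["fx"],(v-d["cy"])/d["fy"],1]);o=d["C"][:3,3]
    t=((H+h*n-o)@n)/(r@n);return o+t*r
def px(a,b):return 230+a/5,140+b/5
for nm,a,b,h in(("ptr",357,302,.021),("floor corner",355,280,.007),("fc",375,318,.007),("fc",450,240,.007),("fc",470,278,.007),("ctr",410,282,.021)):
    p=ray(*px(a,b),h)-(H+.112*f+.007*n); print(nm,(p@-f*1000).round(1),(p@Y*1000).round(1))
s=arm.observe();R=cv2.Rodrigues(s["ee_rot"])[0];print(R.round(3), "tooly yaw",np.degrees(np.arctan2(R[1,1],R[0,1])))
E
```

```text
hinge [ 0.65698706 -0.00163163  0.095     ] slot floor now [ 0.55124627 -0.01209278  0.13108949] dialtop now [ 0.55489519 -0.01173179  0.14460078] shut floor [ 0.54553117 -0.01265819  0.102     ]
ptr -1.0 -39.7
floor corner -17.6 -28.7
fc 10.5 -31.2
fc -10.6 39.8
fc 17.8 36.9
ctr 4.3 -3.1
[[ 0.928  0.372 -0.001]
 [ 0.372 -0.928  0.001]
 [-0.    -0.001 -1.   ]] tooly yaw -68.18389667532595
```

The pointer sits about 6–8° clockwise of the light source's -y, and the hatch is at about 0.265 rad. I'll move above the dial with tool y turned to about +90°, which leaves joint 7 enough range for the quarter turn.

Call:
{"method": "jog_arm", "body": {"rows": [[[2,3.5,3],[0,0,10],0.3],[[4,7,6],[0,0,20],0.3],[[6,10.5,7.5],[0,0,30],0.3],[[8,14,7.5],[0,0,40],0.3],[[10,18,7.5],[0,0,50],0.3],[[12,21.5,7.5],[0,0,60],0.3],[[14,25,7.5],[0,0,70],0.3],[[16,28.5,7.5],[0,0,80],0.3]]}}

```text
clock: 1.1
position: [0.3925, -0.294, 0.3015]
ee_rot: [-1.974, -2.444, 0.0]
force: [0.8, 0.6, 0.6]
width: 0.302
gripper_force: 0.0
```

Call:
{"method": "jog_arm", "body": {"rows": [[[2,3.5,0],[0,0,10],0.3],[[4,7,0],[0,0,20],0.3],[[6,10.5,0],[0,0,30],0.3],[[8,14,0],[0,0,40],0.3],[[10,18,0],[0,0,50],0.3],[[12,21.5,0],[0,0,60],0.3],[[14,25,0],[0,0,70],0.3],[[15.9,28.2,0],[0,0,78],0.3]]}}

```text
clock: 2.1
position: [0.5516, -0.012, 0.3014]
ee_rot: [0.003, -3.141, -0.0]
force: [-0.2, -0.5, 0.3]
width: 0.298
gripper_force: 0.0
```

```bash
python3 - <<'E'
from h import *
d=grab("wrist"); save(d,"w1"); s=arm.observe();R=cv2.Rodrigues(s["ee_rot"])[0]
print(s["position"],s["joints"].round(3),"tooly yaw",np.degrees(np.arctan2(R[1,1],R[0,1])),d["C"].round(3))
Q=cloud(d); 
for z0 in(.1,):
    m=red(d)&(Q[...,2]>.11)&(Q[...,2]<.2);q=Q[m];print(len(q),q.mean(0),q.min(0),q.max(0));w,v=np.linalg.eigh(np.cov(q.T));print(v[:,0])
E
```

```text
[ 0.55308183 -0.00695162  0.30153791] [ 0.464  0.357 -0.742  1.592  0.246  1.288  1.269] tooly yaw 90.75633460942132 [[-0.002  0.96   0.281  0.476]
 [ 1.     0.002  0.001 -0.012]
 [ 0.     0.281 -0.96   0.46 ]
 [ 0.     0.     0.     1.   ]]
2241 [ 0.55242834 -0.00871524  0.14378616] [ 0.513249   -0.07385639  0.1268656 ] [0.59495752 0.03225497 0.15575433]
[-0.2637364  -0.03131573 -0.96408632]
```

View pics/w1.png

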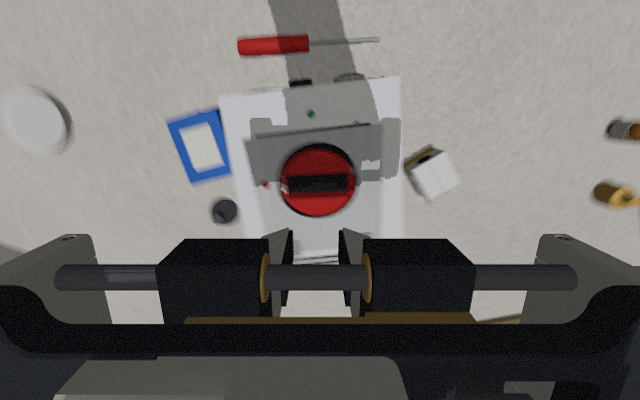

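The dial centre is at (318,180), the slot runs nearly horizontally and the fingertips are at about (282,268) and (352,268). The arm was still settling, so I'll look again at rest.

```bash
python3 - <<'E'
from h import *
d=grab("wrist");d=grab("wrist"); save(d,"w2"); s=arm.observe()
print(s["clock"],s["position"],s["ee_rot"])
Q=cloud(d);m=red(d)&(Q[...,2]>.11)&(Q[...,2]<.2)&(Q[...,0]<.61)&(Q[...,1]>-.056)
ps=np.argwhere(m)[:,::-1];el=cv2.fitEllipse(cv2.convexHull(ps.astype(np.int32)));print("ellipse",el)
q=Q[m];w,v=np.linalg.eigh(np.cov(q.T));n=v[:,0]*np.sign(v[2,0]);print("n",n,"th",np.arcsin(n[:2]@[.995,.098]))
c0=q.mean(0);u,vv=el[0];r=d["C"][:3,:3]@np.array([(u-d["cx"])/d["fx"],(vv-d["cy"])/d["fy"],1]);o=d["C"][:3,3]
print("dial top c",o+r*((c0-o)@n)/(r@n))
g=(d["img"].max(2)<60); mm=np.zeros_like(g,np.uint8); cv2.ellipse(mm,(el[0],(el[1][0]*.85,el[1][1]*.85),el[2]),1,-1)
b=np.argwhere(g&(mm>0))[:,::-1].astype(np.float32);print("slot",cv2.minAreaRect(b),len(b))
bq=Q[(g&(mm>0))];print("slot mean",np.nanmean(bq,0)); e=bq[:,:2]-np.nanmean(bq[:,:2],0);w,v=np.linalg.eigh(np.cov(e.T));print("slot yaw",np.degrees(np.arctan2(v[1,1],v[0,1])))
cv2.imwrite("pics/w2c.png",cv2.resize(d["img"][120:320,200:440][:,:,::-1],None,fx=3,fy=3,interpolation=cv2.INTER_CUBIC))
E
```

```text
2.25 [ 0.55143276 -0.01127426  0.3012445 ] [ 8.64977383e-05 -3.14076242e+00 -2.13771056e-03]
ellipse ((311.1717529296875, 180.4091033935547), (65.3585433959961, 72.8957748413086), 88.57254791259766)
n [0.27147226 0.02078233 0.96222186] th 0.27562829023361385
dial top c [ 0.54853286 -0.01295678  0.14466837]
slot ((311.06805419921875, 180.61070251464844), (18.764432907104492, 62.193450927734375), 88.15238952636719) 1157
slot mean [ 0.55189331 -0.01295815  0.1311918 ]
slot yaw nan
```

View pics/w2c.png

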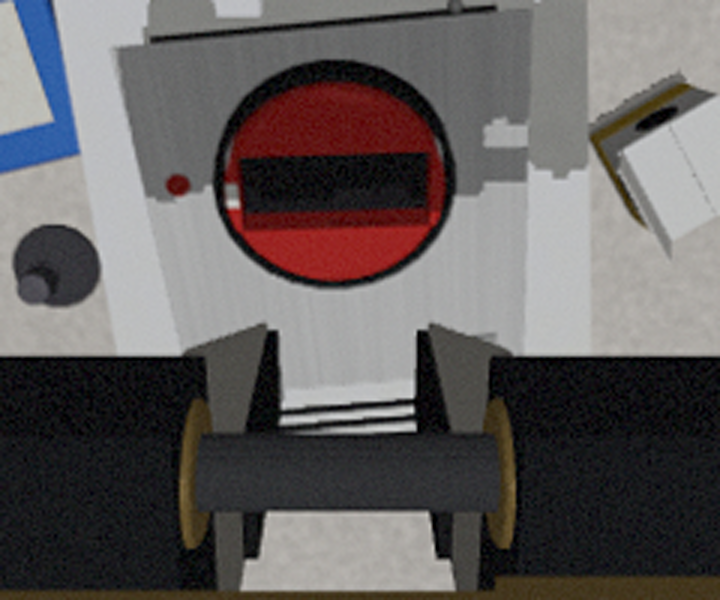

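At rest the slot line lies at yaw about 92°, close to the tool's 90.8°. The slot floor centre is at about (0.549,-0.0125,0.131). I'll come down just above the dial and check once.

Call:
{"method": "jog_arm", "body": {"rows": [[[0,0,-5],[0,0,1],0.25],[[0,0,-10],[0,0,1],0.25],[[0,-0.1,-13.3],[0,0,1],0.25],[[0,-0.1,-13.8],[0,0,1],0.25],[[0,-0.1,-13.8],[0,0,1],0.25]]}}

```text
clock: 2.88
position: [0.5515, -0.0148, 0.1645]
ee_rot: [-0.02, 3.141, -0.0]
force: [-1.0, 0.6, 1.1]
width: 0.249
gripper_force: 0.0
```

```bash
python3 - <<'E'
from h import *
d=grab("wrist");d=grab("wrist"); save(d,"w3"); s=arm.observe()
print(s["clock"],s["position"],s["ee_rot"],s["joints"].round(2),d["fx"])
M=np.array(d["mount"]);c=np.linalg.inv(M)
for y in(-.0305,-.0115,.0115,.0305):
  for x in (-.0095,.0095):
    p=c@[x,y,0,1];print("tip",y,x,(p[:2]/p[2]*d["fx"]+[d["cx"],d["cy"]]).round(1))
cv2.imwrite("pics/w3c.png",cv2.resize(d["img"][100:320,180:460][:,:,::-1],None,fx=2.7,fy=2.7,interpolation=cv2.INTER_CUBIC))
E
```

```text
2.975 [ 0.55221517 -0.01440546  0.16537017] [-2.09455204e-02  3.13906581e+00 -2.66024680e-04] [ 0.43  0.47 -0.7   1.79  0.35  1.01  1.18] 283.4090164096229
tip -0.0305 -0.0095 [266.1 257.4]
tip -0.0305 0.0095 [264.5 229.1]
tip -0.0115 -0.0095 [296.6 257.4]
tip -0.0115 0.0095 [296.  229.1]
tip 0.0115 -0.0095 [333.5 257.4]
tip 0.0115 0.0095 [334.1 229.1]
tip 0.0305 -0.0095 [364.  257.4]
tip 0.0305 0.0095 [365.6 229.1]
```

View pics/w3c.png

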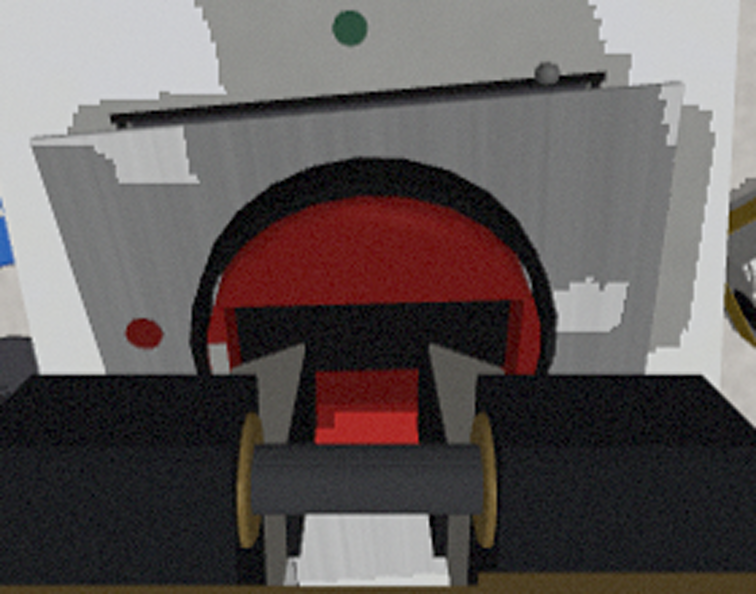

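The tips span columns 266–366. The slot's front edge is at about row 213 (columns 265–373) and its rear edge at about row 252. I'll work out the offset.

```bash
python3 - <<'E'
from h import *
d=load("w3");n=np.array([.2715,.02,.962]);o=d["C"][:3,3]
for it,c in enumerate(([.5549,-.0117,.1446],[.551,-.0125,.1445])):
  for u,v in((265,214.5),(372.6,211.5),(318.8,213),(316,252.6)):
    r=d["C"][:3,:3]@np.array([(u-d["cx"])/d["fx"],(v-d["cy"])/d["fy"],1]);print((o+r*((np.array(c)-o)@n)/(r@n)).round(4))
E
```

```text
[ 0.5392 -0.0474  0.1498]
[0.5364 0.0228 0.1491]
[ 0.5378 -0.0123  0.1494]
[ 0.5713 -0.0136  0.14  ]
[ 0.5396 -0.0476  0.1484]
[0.5369 0.0231 0.1477]
[ 0.5383 -0.0123  0.1481]
[ 0.572  -0.0136  0.1386]
```

The model holds: the slot centre at dial-top level is at about (0.554,-0.0124), and the floor at 0.551. Now I'll insert.

Call:
{"method": "jog_arm", "body": {"rows": [[[0.2,0.2,-0.5],[0,0,0],0.25],[[0.2,0.2,-1.5],[0,0,0],0.25],[[0.1,0.2,-2.3],[0,0,0],0.25],[[0,0.2,-2.9],[0,0,0],0.25],[[0,0.2,-3.0],[0,0,0],0.25]]}}

```text
clock: 3.6
position: [0.5508, -0.0123, 0.1331]
ee_rot: [0.022, -3.141, -0.0]
force: [0.7, 0.0, -0.1]
width: 0.251
gripper_force: 0.0
```

Call:
{"method": "jog_arm", "body": {"rows": [[[0,0,-0.4],[0,0,0],0.25],[[-0.1,0,-0.9],[0,0,0],0.25],[[-0.2,0,-1.4],[0,0,0],0.25],[[-0.3,0,-1.9],[0,0,0],0.25],[[-0.4,0,-2.3],[0,0,0],0.25],[[-0.5,0,-2.6],[0,0,0],0.25],[[-0.5,0,-2.6],[0,0,0],0.25]]}}

```text
clock: 4.47
position: [0.546, -0.0122, 0.1075]
ee_rot: [0.022, -3.141, -0.0]
force: [-0.6, 0.1, -0.1]
width: 0.247
gripper_force: 0.0
```

Call:
{"method": "jog_arm", "body": {"rows": [[[0,0,-0.3],[0,0,0],0.25],[[0,0,-0.5],[0,0,0],0.25],[[0,0,-0.7],[0,0,0],0.25],[[0,0,-0.7],[0,0,0],0.25]]}}

```text
clock: 4.97
position: [0.5462, -0.0122, 0.102]
ee_rot: [-0.022, 3.141, -0.001]
force: [-7.2, -0.8, 18.1]
width: 0.248
gripper_force: 8.9
```

The hatch is shut at z 0.102 with 18 N on it. Now I'll turn clockwise.

Call:
{"method": "jog_arm", "body": {"rows": [[[0,0,0],[0,0,-7],0.25],[[0,0,0],[0,0,-14],0.25],[[0,0,0],[0,0,-21],0.25],[[0,0,0],[0,0,-28],0.25],[[0,0,0],[0,0,-35],0.25],[[0,0,0],[0,0,-42],0.25],[[0,0,0],[0,0,-49],0.25],[[0,0,0],[0,0,-49],0.25]]}}

```text
clock: 5.98
position: [0.5463, -0.0141, 0.102]
ee_rot: [1.286, 2.864, -0.004]
force: [-5.8, -5.8, 17.1]
width: 0.249
gripper_force: 8.7
```

Call:
{"method": "jog_arm", "body": {"rows": [[[0,0.1,0],[0,0,-7],0.25],[[0,0.1,0],[0,0,-14],0.25],[[0,0.1,0],[0,0,-21],0.25],[[0,0.1,0],[0,0,-28],0.25],[[0,0.1,0],[0,0,-35],0.25],[[0,0.1,0],[0,0,-42],0.25],[[0,0.1,0],[0,0,-42],0.25]]}}

```text
clock: 6.85
position: [0.5472, -0.0129, 0.1021]
ee_rot: [2.226, 2.212, 0.0]
force: [-2.3, -4.9, 14.1]
width: 0.249
gripper_force: 6.9
```

```bash
python3 - <<'E'
from h import *
s=arm.observe();R=cv2.Rodrigues(s["ee_rot"])[0]
print(s,"tooly yaw",np.degrees(np.arctan2(R[1,1],R[0,1])))
E
```

```text
{'clock': 6.85, 'joints': array([ 0.10936229,  0.46349465, -0.24999196,  1.89189631,  0.1577671 ,
        0.80286884, -0.23140137]), 'dq': array([ 0.00805822,  0.0008029 , -0.01221759, -0.00210387,  0.00756799,
        0.00215935,  0.04242185]), 'joint_efforts': array([ -3.06564353, -54.46679592,  -5.16005918, -22.41506338,
        -1.35320351,  -1.34882715,  -0.86621001]), 'position': array([ 0.54724342, -0.01292776,  0.10209441]), 'ee_rot': array([2.22626296e+00, 2.21208260e+00, 1.97633217e-04]), 'force': array([-2.3025655 , -4.85600767, 14.13814101]), 'ft_torque': array([-1.27816201,  0.51074741, -0.04670124]), 'gripper_force': 6.872107369126752, 'width': 0.24920843403691875} tooly yaw -0.36596929268785594
```

Call:
{"method": "jog_arm", "body": {"rows": [[[0,0,0],[0,0,-4],0.25],[[0,0,0],[0,0,-8],0.25],[[0,0,0],[0,0,-12],0.25],[[0,0,0],[0,0,-12],0.25]]}}

```text
clock: 7.35
position: [0.5474, -0.0128, 0.1021]
ee_rot: [2.44, 1.972, 0.0]
force: [-2.1, -5.9, 13.2]
width: 0.25
gripper_force: 32.8
```

```bash
python3 - <<'E'
from h import *
s=arm.observe();R=cv2.Rodrigues(s["ee_rot"])[0]
print(s["force"],s["ft_torque"],s["joint_efforts"][6],"tooly yaw",np.degrees(np.arctan2(R[1,1],R[0,1])))
E
```

```text
[-2.06741402 -5.93276986 13.24224495] [-1.43278136  0.43840453  1.73826569] -2.2727134823799133 tooly yaw -12.103083728938403
```

The moment has risen to 1.7 N m, so the dial is at its stop. I'll back off within the play and lift out.

Call:
{"method": "jog_arm", "body": {"rows": [[[0,0,0],[0,0,6],0.25],[[0,0,0.2],[0,0,13],0.25],[[0,0,0.6],[0,0,15],0.25],[[0,0,1.2],[0,0,15],0.25],[[0,0,3],[0,0,15],0.25],[[0,0,7],[0,0,15],0.25],[[0,0,12],[0,0,15],0.25],[[0,0,12],[0,0,15],0.25]]}}

```text
clock: 8.35
position: [0.5486, -0.0108, 0.2248]
ee_rot: [2.165, 2.27, 0.008]
force: [1.1, 0.3, -0.6]
width: 0.25
gripper_force: 0.0
```

```bash
python3 - <<'E'
from h import *
grab("wrist");d=grab("wrist");save(d,"w4");print(arm.observe()["force"])
Q=cloud(d);m=red(d)&(Q[...,2]>.09)&(Q[...,2]<.2);q=Q[m];w,v=np.linalg.eigh(np.cov(q.T));print(q.mean(0),v[:,0])
E
```

```text
[-0.30800226 -0.29191556 -0.03102665]
[ 0.54447834 -0.01062016  0.11724185] [ 0.00936053 -0.01919937  0.99977186]
```

View pics/w4.png

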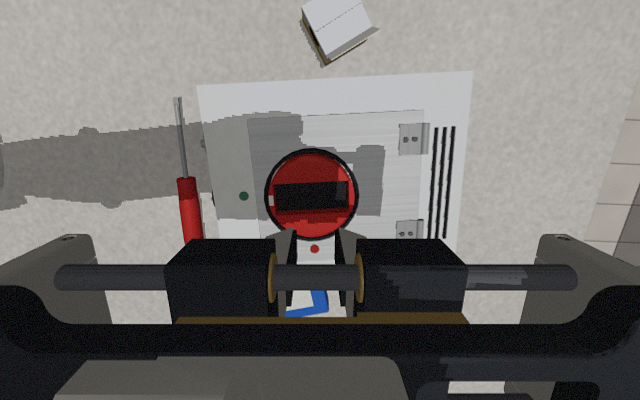

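The pointer at (270,200) faces the green dot at (244,196). The slot is parallel to the box's long edge and the dial is level at z 0.117, so the hatch is locked. Handing in.

```bash
python3 -c "
from cell import arm
print(arm.sign_off())"
```

```text
the job is handed in; nothing more can be done
None
```

The hatch is shut, the red dial is turned to its locked stop with its pointer at the green dot, the arm is clear, and the job was handed in at about 8.5 s; no verdict was returned.

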